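Tug-test the slide cases and snap shut any loose catch

TASK

Three slide cases stand in a row, and some of their hidden catches may not be latched. Working from the robot's left to its right, tug each lid upward by its black grip: one that stops firmly is latched, but if a lid comes up (let it rise about 15 mm to be sure) lower it and press it fully down until its catch snaps shut. Finish with all three lids down and latched, and leave the loupe, the slide mounts and the canister opener where they lie.

Things in the scene. Friction and masses are not known exactly. Their poses are not given: they have to be found in the camera images.
- left_case: slide case at the robot's left (+y) of the row of three: olive box 120 mm deep (x), 150 wide (y), 55 high, fixed to the shelf, with a flat lid 126 x 158 x 6 mm (top at 61 mm when shut). Origin: centre of the underside; x points from the front (grip, catch) to the back, z up. Lid hinge: along y at x +63, z +55 mm; the front rises, at most 0.6 rad, and sinks back by itself
- left_grip (a point): centre of the left lid's grip when the lid is fully down (point fixed to the case, at x -45, y 0, z +81 mm in its frame, same axes). Grip: upright stiff black block on the lid, 12 mm thick (case x), 30 wide (case y), 40 tall; foot 20 mm below this point, flat top 20 mm above. Pinch its upper half from above, fingers closing along case y, 30 mm apart
- middle_case: slide case at the middle of the row of three: olive box 120 mm deep (x), 150 wide (y), 55 high, fixed to the shelf, with a flat lid 126 x 158 x 6 mm (top at 61 mm when shut). Origin: centre of the underside; x points from the front (grip, catch) to the back, z up. Lid hinge: along y at x +63, z +55 mm; the front rises, at most 0.6 rad, and sinks back by itself
- middle_grip (a point): centre of the middle lid's grip when the lid is fully down (point fixed to the case, at x -45, y 0, z +81 mm in its frame, same axes). Grip: upright stiff black block on the lid, 12 mm thick (case x), 30 wide (case y), 40 tall; foot 20 mm below this point, flat top 20 mm above. Pinch its upper half from above, fingers closing along case y, 30 mm apart
- right_case: slide case at the robot's right (-y) of the row of three: olive box 120 mm deep (x), 150 wide (y), 55 high, fixed to the shelf, with a flat lid 126 x 158 x 6 mm (top at 61 mm when shut). Origin: centre of the underside; x points from the front (grip, catch) to the back, z up. Lid hinge: along y at x +63, z +55 mm; the front rises, at most 0.6 rad, and sinks back by itself
- right_grip (a point): centre of the right lid's grip when the lid is fully down (point fixed to the case, at x -45, y 0, z +81 mm in its frame, same axes). Grip: upright stiff black block on the lid, 12 mm thick (case x), 30 wide (case y), 40 tall; foot 20 mm below this point, flat top 20 mm above. Pinch its upper half from above, fingers closing along case y, 30 mm apart
- left_catch (a point): hidden snap catch inside the front of the left case (point fixed to the case: x -50, y 0, z +42 mm). Any number of the three catches, even none, may be unlatched; the eye cannot be relied on, as an unlatched lid rests only about 2 mm proud at the front. Latched: pulled up, the grip rises about 3 mm of free play and is then firmly stopped, however hard the pull
- middle_catch (a point): the same catch in the middle case, same place. Unlatched: the lid follows an upward pull freely, weighing about 1 N at the grip (a few N with a stiff hand, against 15 N and more for a latched one); let it rise about 15 mm at the grip (9 at least) to be sure, then lower it or let it sink back, on which it rests about 2 mm proud again
- right_catch (a point): the same catch in the right case, same place. An unlatched catch snaps shut when the lid is pressed down on or beside the grip as far as it goes (about 3 mm below where it rests), which takes about 8 N; its own weight or a fall does not do it. Pressing a latched lid does no harm
- light_box: beige light box with a red rocker switch, 170 (x) x 340 (y) x 60 mm high, fixed beyond the cases; origin at the centre of its underside. Not needed
- loupe: black plastic round magnifying loupe, 60 mm across, 50 mm tall, loose on the light box; origin at the centre of its underside. To be left alone
- mount_stack: stack of four white slide mounts, 50 x 50 x 16 mm, loose on the light box; origin at the centre of its underside. To be left alone
- opener: stubby steel film canister opener, about 93 x 44 x 10 mm, lying loose on the light box; origin at its underside. To be left alone
Things that resemble listed ones, but are neither listed nor needed, are in the scene too. What is shaped like the right_case but pink or yellow is not meant.

How it is judged:
By the outcome, as a careful person would: the job done as asked, in the order asked, and still so for the second after the job is handed in, with the robot touching nothing.
It also fails if it takes over 72 s, if anything falls off the work surface, if the arm or the gripper's body presses on something with over 40 N, if the wrist force passes 120 N, or if a joint passes its speed limit or range.

ROBOT

A 6-joint arm with a two-finger parallel gripper is mounted at the origin on the work surface. World frame = base frame: x ahead of the robot, y to its left, z up, the work surface at z = 0. Lengths are in m, angles in rad, forces in N, time in s.
With the tool pointing down it reaches from about 0.225 to 0.875 m from the base axis. Payload 3.4 kg.
Tool frame: the origin (TCP) lies between the finger pads; the fingertips stand 11 mm ahead of it and the grasp point (between the pads) lies 8 mm behind it (tips_ahead is the distance from the TCP to the fingertips, in m); z points along the fingers, x is the direction in which the jaws open and shut, and the axes are right-handed (so a half turn about z gives the same grasp; the last joint's range is limited). The gripper opens to 85 mm and grips with 20 to 120 N. Pads are 22 mm wide; open, the fingers measure 114 mm over their backs; the gripper's body (76 mm by 85 mm) begins 54 mm behind the grasp point. The pads swing forward as they close: fully open they stand 13 mm farther back than shut.
Start: joints at [-1.342, 0.276, 1.505, -0, 1.361, -0.121], TCP at [0.197, -0.54, 0.222] pointing down, gripper open.
Joint ranges: [-2.89, 2.89], [-0.75, 2.08], [0.22, 2.7], [-1.18, 4.32], [0.11, 2.71], [-2.7, 2.7]. Speed limits (rad/s): [2.57, 2.57, 3.14, 3.14, 3.14, 3.14].

INTERFACE

Orientations are given as a unit quaternion [w, x, y, z].
In Python, from rig import get_state, get_image, sign_off, masks_of, tips_ahead gives the robot as it stands.
- The arm moves only by the tool play_rows, never from a script. Its argument "series" is a list of rows, each an object of numbers: "fingers": the closure, from -1 (fully open) to 1 (shut); "dx", "dy", "dz": the shift along the world's x, y, z in mm; "turn": the turn about the world's z in rad. A call has 1 to 20 rows; each row shifts and turns the pose as measured when the row begins; what a row does not reach is not made up. A row lasts 1/12 s, in which the tool goes at most 41.7 mm and 7.16 degrees, less where a joint would pass 70% of its speed; a pose out of reach is approached as far as the arm can. A call with a gripper value outside its range is refused whole. The fingers move at their own pace and stop on an object; "squeeze" is the grip in N (left out, the last holds). Time passes only in rows, so rows that do not move let the fingers close. It gives the time, the measured TCP pose, the force and the opening at its end, in the units of the state.
- get_state(): the state, without advancing time (a new reading comes with each control period).
- get_image(name): name is "side" or "top"; returns a dict with "pixels" (480x640x3 uint8, red, green, blue), "vfov" (degrees; the focal length in pixels is half the picture's height over the tangent of half this angle, whatever the lens; pixels are square), "cx", "cy" (the principal point, pixels), "rvec" (rotation vector, rad) and "tvec" (3), from world to camera coordinates, as OpenCV has them. Camera axes: x right, y down, z forward; pixel columns grow to the right and rows downward; lengths in m; the calibration is good to about 2 mm. A picture is of the moment at which its call begins. There is no depth.
- sign_off(): hands the job in, once; it reports no verdict.
Trained networks look in a picture, given as the dict that the camera call returned (one of the last four; its "shot" number tells which), for a name from the list of things; names that differ only in an ending like _2 or _b are one class to them, and where a whole thing is asked for, a point or a joint stands for the part that bears it (a point fixed in the world has none). Each returns a list of dicts, best first, with "p" (0 to 1); they miss things now and then, are a little off and sometimes report something else, mostly with a low value. They report only what shows in the picture. A call takes as long as a camera call. They do not tell look-alikes from the thing itself.
- masks_of(picture, label): "region" (480x640 bool, what is visible of it) and "xy" ([column, row] in pixels, amid what is visible of it).
The state is a dict: "clock": time; "qpos": joint angles; "qd": joint speeds; "effort": joint torques, N m; "position": TCP position; "ee_rot": TCP orientation; "contact_force": force on the tool from outside, world axes, zero at the start; "moment": the same for the moment, N m; "width": finger opening in m.
Only numpy, scipy, OpenCV 4.12 (cv2) and the standard library are available. Lean on these libraries where they do the work, as an engineer would, in place of code of your own. Each camera call takes 0.05 s, during which the arm holds its last target. There are 200 camera calls.

## Working session

There is one attempt and no reset: what is moved stays moved. The work goes in short steps, Python scripts to look and compute and a tool call to move; the robot and the scene stay as the last step left them, time stands still between calls to the robot, and variables do not carry over. Pictures are saved under pics/ and viewed, about 8 in all and at most 12, crops included, and the job is handed in when it is done.

Besides the shell and the picture viewer there is one more tool, called as a command line: name --argument value ..., lists and objects as JSON in quotes. play_rows: Moves the arm, as the interface text tells. Its arguments: {"type":"object","properties":{"series":{"type":"array"},"squeeze":{"type":"number"}},"required":["series"]}

```bash
mkdir -p pics
cat > h.py <<'E'
import numpy as np, cv2
from rig import *
def cam(im):
    f=240/np.tan(np.radians(im["vfov"])/2)
    R=cv2.Rodrigues(np.array(im["rvec"],float))[0]; t=np.array(im["tvec"],float).ravel()
    return np.array([[f,0,im["cx"]],[0,f,im["cy"]],[0,0,1]]),R,t
def at_z(im,xy,z):
    K,R,t=cam(im); d=R.T@np.linalg.inv(K)@np.array([xy[0],xy[1],1.]); c=-R.T@t
    return c+d*(z-c[2])/d[2]
def proj(im,P):
    K,R,t=cam(im); p=(K@(R@np.atleast_2d(P).T+t[:,None])).T; return p[:,:2]/p[:,2:]
def save(im,n,img=None): cv2.imwrite(f"pics/{n}.png",cv2.cvtColor(im["pixels"] if img is None else img,cv2.COLOR_RGB2BGR))
E
python3 - <<'E'
from h import *
s=get_state(); print({k:np.round(v,4).tolist() for k,v in s.items()}, tips_ahead)
for n in ("top","side"):
    im=get_image(n); save(im,n+"0"); K,R,t=cam(im); print(n,K[0,0],(-R.T@t).round(3), [k for k in im if k!="pixels"])
    for l in ("left_case","left_grip","right_case","middle_grip"):
        for m in masks_of(im,l): print(l,round(m["p"],2),np.round(m["xy"],1),m["region"].sum(), at_z(im,m["xy"],.081 if "grip" in l else .061).round(3))
E
```

```text
{'clock': 0.0, 'qpos': [-1.342, 0.2766, 1.5061, 0.0, 1.3607, -0.121], 'qd': [0.0035, -0.0001, 0.0, 0.0002, 0.0004, -0.0003], 'effort': [0.0004, -41.6774, -24.5809, 0.0001, 0.0111, 0.0], 'position': [0.1969, -0.5397, 0.2212], 'ee_rot': [-0.0006, 0.8194, -0.5733, -0.0007], 'contact_force': [-0.1561, 0.4381, -0.4777], 'moment': [0.0405, -0.0127, -0.0281], 'width': 0.0853} 0.011
top 485.26976850998295 [ 0.407 -0.098  1.22 ] ['vfov', 'cx', 'cy', 'rvec', 'tvec', 'shot']
left_case 0.77 [150.6 234.6] 3833 [0.548 0.296 0.061]
left_grip 0.89 [150.9 226.6] 3901 [0.564 0.289 0.081]
right_case 0.89 [379.  239.1] 3545 [ 0.533 -0.253  0.061]
right_case 0.86 [368.2 339.2] 3868 [ 0.296 -0.222  0.061]
right_case 0.82 [381.7 154.9] 3565 [ 0.74  -0.264  0.061]
right_case 0.6 [480.7 179.6] 3853 [ 0.677 -0.504  0.061]
middle_grip 0.96 [273.7 229.6] 3488 [ 0.555 -0.001  0.081]
side 618.9226042991935 [0.443 1.004 0.807] ['vfov', 'cx', 'cy', 'rvec', 'tvec', 'shot']
left_case 0.95 [280.3 397.2] 8129 [0.556 0.328 0.061]
left_grip 0.63 [279.4 402.9] 8304 [0.552 0.358 0.081]
right_case 0.82 [234.7 214.6] 3000 [ 0.736 -0.222  0.061]
right_case 0.74 [323.6 225.3] 3051 [ 0.525 -0.192  0.061]
right_case 0.72 [424.3 236.9] 3494 [ 0.299 -0.162  0.061]
right_case 0.57 [272.1 171.7] 2024 [ 0.68  -0.447  0.061]
middle_grip 0.82 [304.4 286.7] 4423 [0.543 0.066 0.081]
```

```bash
ls; ls pics
```

```text
h.py
pics
side0.png
top0.png
```

View pics/top0.png

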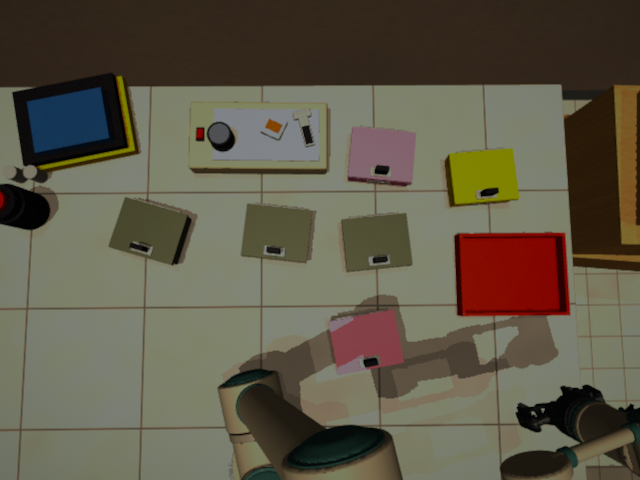

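View pics/side0.png

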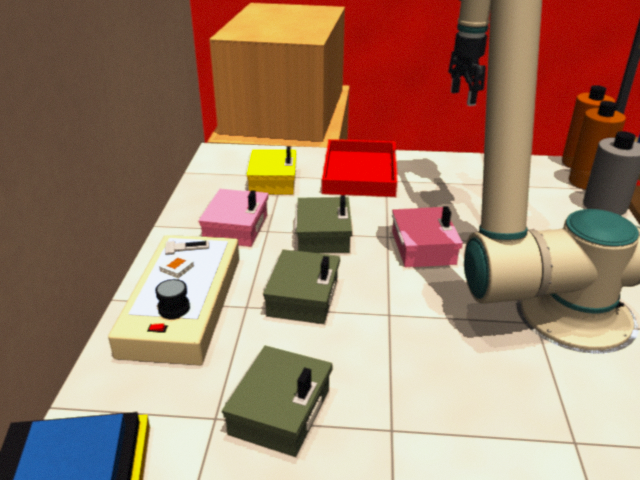

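The top view shows three olive cases at about (150,232), (278,233) and (377,242), with pink and yellow look-alikes around them. The pink one at (367,340) stands in front of the right case. The side view agrees. Next I'll fit the poses from both views.

```bash
cat > fit.py <<'E'
from h import *
from scipy.optimize import minimize
def boxc(x0,x1,y0,y1,z0,z1): return np.array([[x,y,z] for x in(x0,x1) for y in(y0,y1) for z in(z0,z1)])
parts=[boxc(-.06,.06,-.075,.075,0,.055),boxc(-.063,.063,-.079,.079,.055,.061),boxc(-.051,-.039,-.015,.015,.061,.101)]
def W(p,P):
    c,s=np.cos(p[2]),np.sin(p[2]); return P@np.array([[c,-s,0],[s,c,0],[0,0,1]]).T+[p[0],p[1],0]
def sil(im,p,ps=parts):
    m=np.zeros((480*4,640*4),np.uint8)
    for P in ps: cv2.fillConvexPoly(m,cv2.convexHull(np.round(proj(im,W(p,P))*4+1.5).astype(np.int32)),1)
    return cv2.resize(m.astype(np.float32),(640,480),interpolation=cv2.INTER_AREA)
if __name__=="__main__":
    ims=[get_image("top"),get_image("side")]
    ms=[[m for l in("left_case","right_case","middle_case") for m in masks_of(im,l)] for im in ims]
    over=[im["pixels"].copy() for im in ims]
    for name,g in (("left",(.555,.29,-.3)),("middle",(.55,-.01,0)),("right",(.53,-.25,0))):
        use=[]
        for im,mm in zip(ims,ms):
            s=sil(im,g); iou=[np.minimum(s,m["region"]).sum()/np.maximum(s,m["region"]).sum() for m in mm]
            k=int(np.argmax(iou)); use.append((im,mm[k]["region"].astype(np.float32))); print(name,round(max(iou),2),end=" ")
        def cost(p,u): return sum(1-np.minimum(sil(im,p),r).sum()/np.maximum(sil(im,p),r).sum() for im,r in u)
        for u,t in ((use,"both"),(use[:1],"top"),(use[1:],"side")):
            best=min((minimize(cost,(g[0],g[1],y),args=(u,),method="Nelder-Mead",options=dict(initial_simplex=np.array([g[0],g[1],y])+np.array([[0,0,0],[.02,0,0],[0,.02,0],[0,0,.15]]),xatol=2e-4,fatol=1e-4)) for y in(g[2]-.2,g[2],g[2]+.2)),key=lambda r:r.fun)
            gp=W(best.x,np.array([[-.045,0,.081]]))[0]
            print(t,best.x.round(4),"cost",round(best.fun,3),"grip",gp.round(4))
            if t=="both":
                for im,o in zip(ims,over):
                    for P in parts: cv2.polylines(o,[cv2.convexHull(np.round(proj(im,W(best.x,P))).astype(np.int32))],True,(0,255,255),1)
    a=cv2.resize(over[0][180:290,90:430],(800,259),interpolation=cv2.INTER_CUBIC); b=cv2.resize(over[1][180:460,200:480],(330,330))
    c=np.zeros((590,800,3),np.uint8); c[:259]=a; c[260:590,:330]=b; save(None,"fit",np.clip(c*1.6,0,255).astype(np.uint8))
E
python3 fit.py
```

```text
left 0.84 left 0.83 both [ 0.561   0.3024 -0.2928] cost 0.078 grip [0.5179 0.3154 0.081 ]
top [ 0.5579  0.3024 -0.294 ] cost 0.046 grip [0.5148 0.3155 0.081 ]
side [ 0.5617  0.3034 -0.2915] cost 0.019 grip [0.5186 0.3163 0.081 ]
middle 0.88 middle 0.87 both [ 0.5533 -0.0056 -0.1083] cost 0.073 grip [ 0.5085 -0.0007  0.081 ]
top [ 0.5505 -0.0061 -0.1177] cost 0.033 grip [ 0.5058 -0.0009  0.081 ]
side [ 0.5538 -0.0043 -0.1167] cost 0.021 grip [0.5091 0.0009 0.081 ]
right 0.9 right 0.91 both [ 0.5288 -0.2467  0.0891] cost 0.078 grip [ 0.484  -0.2507  0.081 ]
top [ 0.5272 -0.2466  0.0938] cost 0.039 grip [ 0.4824 -0.2508  0.081 ]
side [ 0.5301 -0.2463  0.1014] cost 0.031 grip [ 0.4853 -0.2509  0.081 ]
```

View pics/fit.png

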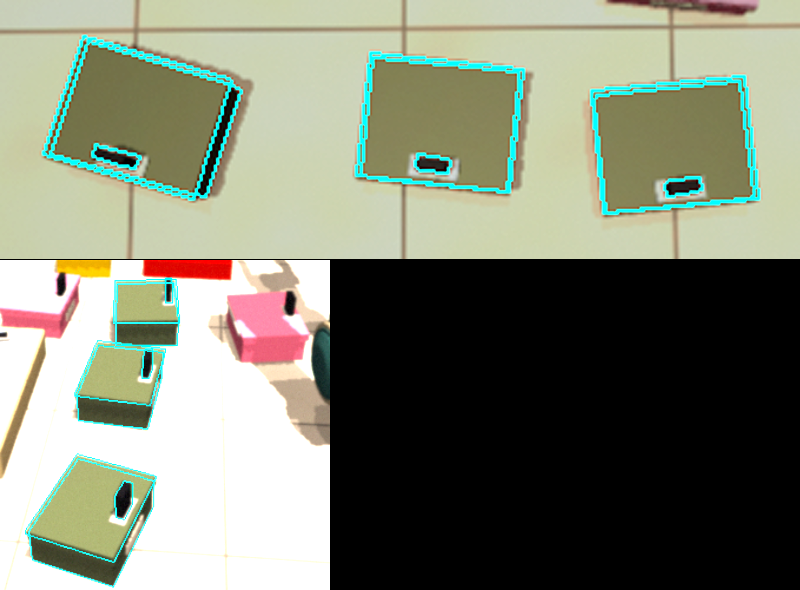

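Run:
```python
from h import *
from scipy.spatial.transform import Rotation as Ro
s=get_state(); q=np.array(s["ee_rot"]); R=Ro.from_quat(q[[1,2,3,0]]).as_matrix(); print(R.round(3))
a=np.arctan2(R[1,0],R[0,0]); print("tool x yaw",a)
for n,y in (("left",-.293),("middle",-.113),("right",.095)):
    w=y+np.pi/2; d=(w-a+np.pi/2)%np.pi-np.pi/2; print(n,"turn",d)
```

```text
[[ 0.343 -0.939 -0.   ]
 [-0.939 -0.343 -0.   ]
 [ 0.     0.    -1.   ]]
tool x yaw -1.2210148454067506
left turn -0.6427814813881456
middle turn -0.4627814813881459
right turn -0.2547814813881457
```

The outlines sit on all three olive cases and their grips, and the views agree to about 3 mm. I'll move towards the left grip at safe height.

play_rows --series '[{"fingers": -1, "dx": 14, "dy": 37, "dz": 0, "turn": -0.03}, {"fingers": -1, "dx": 14, "dy": 37, "dz": 0, "turn": -0.03}, {"fingers": -1, "dx": 14, "dy": 37, "dz": 0, "turn": -0.03}, {"fingers": -1, "dx": 14, "dy": 37, "dz": 0, "turn": -0.03}, {"fingers": -1, "dx": 14, "dy": 37, "dz": 0, "turn": -0.03}, {"fingers": -1, "dx": 14, "dy": 37, "dz": 0, "turn": -0.03}, {"fingers": -1, "dx": 14, "dy": 37, "dz": 0, "turn": -0.03}, {"fingers": -1, "dx": 14, "dy": 37, "dz": 0, "turn": -0.03}, {"fingers": -1, "dx": 14, "dy": 37, "dz": 0, "turn": -0.03}, {"fingers": -1, "dx": 14, "dy": 37, "dz": 0, "turn": -0.03}, {"fingers": -1, "dx": 14, "dy": 37, "dz": 0, "turn": -0.03}, {"fingers": -1, "dx": 14, "dy": 37, "dz": 0, "turn": -0.03}, {"fingers": -1, "dx": 14, "dy": 37, "dz": 0, "turn": -0.03}, {"fingers": -1, "dx": 14, "dy": 37, "dz": 0, "turn": -0.03}, {"fingers": -1, "dx": 14, "dy": 37, "dz": 0, "turn": -0.03}, {"fingers": -1, "dx": 14, "dy": 37, "dz": 0, "turn": -0.03}, {"fingers": -1, "dx": 14, "dy": 37, "dz": 0, "turn": -0.03}, {"fingers": -1, "dx": 14, "dy": 37, "dz": 0, "turn": -0.03}, {"fingers": -1, "dx": 14, "dy": 37, "dz": 0, "turn": -0.03}, {"fingers": -1, "dx": 14, "dy": 37, "dz": 0, "turn": -0.03}]' --squeeze 40

```text
clock: 2.57
position: [0.4792, 0.2264, 0.2252]
ee_rot: [0.001, -0.596, 0.803, -0.008]
contact_force: [0.6, -0.7, -0.7]
width: 0.0855
```

play_rows --series '[{"fingers": -1, "dx": 13, "dy": 30, "dz": 0}, {"fingers": -1, "dx": 12, "dy": 30, "dz": 0}, {"fingers": -1, "dx": 12, "dy": 29, "dz": -5}, {"dx": 0, "dy": 0, "dz": -20, "fingers": -1}, {"dz": -35, "fingers": -1}, {"dz": -25, "fingers": -1}, {"dz": -10, "fingers": -1}, {"dz": 0, "fingers": -1}, {"dz": 0, "fingers": -1}]'

```text
invalid input at $.series[0]: expected keys fingers, dx, dy, dz, turn
```

```bash
cat > chk.py <<'E'
import sys
from h import *
from scipy.spatial.transform import Rotation as Ro
gx,gy,cy=map(float,sys.argv[1:4]); s=get_state(); q=np.array(s["ee_rot"]); R=Ro.from_quat(q[[1,2,3,0]]).as_matrix()
p=np.array(s["position"]); w=cy+np.pi/2; a=np.arctan2(R[1,0],R[0,0])
print("pos",p.round(4),"dmm",(1e3*(np.array([gx,gy])-p[:2])).round(1),"turn",round((w-a+np.pi/2)%np.pi-np.pi/2,3),"toolz",R[:,2].round(3),"q",np.round(s["qpos"],2),"F",np.round(s["contact_force"],1),"w",s["width"],"t",s["clock"])
if len(sys.argv)>4:
    o=[]
    for n in("top","side"):
        im=get_image(n); u,v=proj(im,[gx,gy,.09])[0].astype(int); u=np.clip(u,65,574); v=np.clip(v,65,414)
        o.append(cv2.resize(im["pixels"][v-65:v+65,u-65:u+65],(400,400),interpolation=cv2.INTER_CUBIC))
    save(None,sys.argv[4],np.clip(np.hstack(o)*1.5,0,255).astype(np.uint8))
E
python3 chk.py .5165 .3155 -.293 L1
```

```text
pos [0.4792 0.2264 0.2252] dmm [37.3 89.1] turn 0.002 toolz [ 0.011 -0.013 -1.   ] q [ 0.32  0.2   1.6  -0.02  1.33  2.19] F [ 0.6 -0.7 -0.7] w 0.0854659802491644 t 2.5667
```

View pics/L1.png

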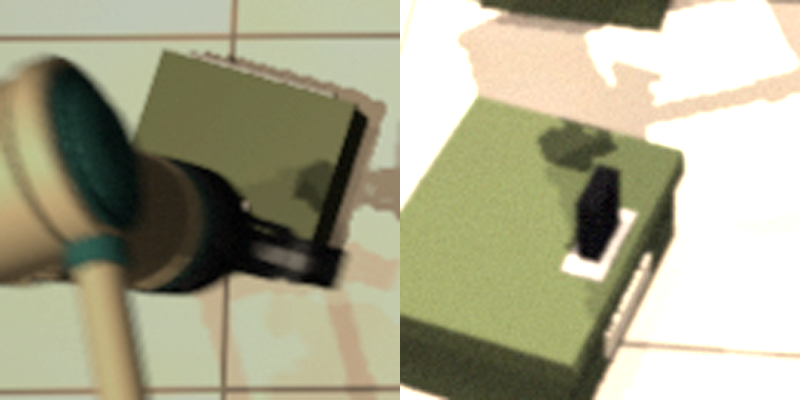

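The move was refused because every row needs all five keys. The picture shows the arm still 9 cm to the right of the left grip, as the state says.

play_rows --series '[{"fingers": -1, "dx": 13, "dy": 30, "dz": 0, "turn": 0}, {"fingers": -1, "dx": 12, "dy": 30, "dz": 0, "turn": 0}, {"fingers": -1, "dx": 12, "dy": 29, "dz": -5, "turn": 0}, {"dx": 0, "dy": 0, "dz": -20, "fingers": -1, "turn": 0}, {"dx": 0, "dy": 0, "dz": -35, "fingers": -1, "turn": 0}, {"dx": 0, "dy": 0, "dz": -25, "fingers": -1, "turn": 0}, {"dx": 0, "dy": 0, "dz": -8, "fingers": -1, "turn": 0}, {"dx": 0, "dy": 0, "dz": 0, "fingers": -1, "turn": 0}, {"dx": 0, "dy": 0, "dz": 0, "fingers": -1, "turn": 0}]'

```text
clock: 3.42
position: [0.5197, 0.3223, 0.1296]
ee_rot: [0.003, -0.6, 0.8, -0.009]
contact_force: [0.3, 0.3, 0.3]
width: 0.0855
```

```bash
python3 chk.py .5165 .3155 -.293 L2
```

```text
pos [0.5197 0.3223 0.1296] dmm [-3.2 -6.8] turn -0.01 toolz [ 0.015 -0.011 -1.   ] q [ 0.45  0.39  1.57 -0.02  1.17  2.31] F [0.3 0.3 0.3] w 0.08551899882306656 t 3.4167
```

View pics/L2.png

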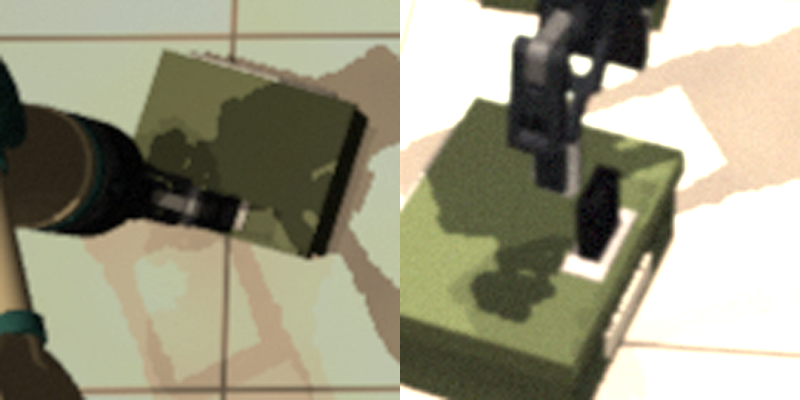

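The jaws hang just over the left grip, with the near finger at its +y side and about 7 mm off, as the state says. I'll correct, descend and pinch.

play_rows --series '[{"fingers": -1, "dx": -3, "dy": -7, "dz": 0, "turn": 0}, {"fingers": -1, "dx": 0, "dy": 0, "dz": -15, "turn": 0}, {"fingers": -1, "dx": 0, "dy": 0, "dz": -15, "turn": 0}, {"dx": 0, "dy": 0, "dz": -12, "fingers": -1, "turn": 0}, {"dx": 0, "dy": 0, "dz": -2, "fingers": -1, "turn": 0}, {"dx": 0, "dy": 0, "dz": 0, "fingers": -1, "turn": 0}, {"dx": 0, "dy": 0, "dz": 0, "fingers": -1, "turn": 0}]'

```text
clock: 4.1
position: [0.5229, 0.3143, 0.0975]
ee_rot: [0.014, -0.6, 0.8, -0.012]
contact_force: [-0.1, -0.4, -0.3]
width: 0.0853
```

```bash
python3 chk.py .5165 .3155 -.293
```

```text
pos [0.5229 0.3143 0.0975] dmm [-6.4  1.2] turn -0.008 toolz [ 0.036 -0.002 -0.999] q [ 0.44  0.4   1.64 -0.02  1.07  2.3 ] F [-0.1 -0.4 -0.3] w 0.08530533741913653 t 4.1
```

play_rows --series '[{"fingers": -1, "dx": -5, "dy": 1, "dz": -5, "turn": 0}, {"fingers": -1, "dx": -3, "dy": 0, "dz": -6, "turn": 0}, {"fingers": -1, "dx": 0, "dy": 0, "dz": -4, "turn": 0}, {"dx": 0, "dy": 0, "dz": 0, "fingers": -1, "turn": 0}, {"dx": 0, "dy": 0, "dz": 0, "fingers": -1, "turn": 0}]'

```text
clock: 4.52
position: [0.5155, 0.316, 0.0848]
ee_rot: [0.017, -0.6, 0.8, -0.012]
contact_force: [0.0, -0.2, -0.0]
width: 0.0855
```

```bash
python3 chk.py .5165 .3155 -.293
```

```text
pos [0.5155 0.316  0.0848] dmm [ 1.  -0.5] turn -0.009 toolz [ 0.042  0.    -0.999] q [ 0.45  0.41  1.67 -0.02  1.03  2.31] F [ 0.  -0.2 -0. ] w 0.08550610911237418 t 4.5167
```

play_rows --series '[{"fingers": 1, "dx": 0, "dy": 0, "dz": 0, "turn": 0}, {"fingers": 1, "dx": 0, "dy": 0, "dz": 0, "turn": 0}, {"fingers": 1, "dx": 0, "dy": 0, "dz": 0, "turn": 0}, {"fingers": 1, "dx": 0, "dy": 0, "dz": 0, "turn": 0}, {"fingers": 1, "dx": 0, "dy": 0, "dz": 0, "turn": 0}, {"fingers": 1, "dx": 0, "dy": 0, "dz": 0, "turn": 0}, {"fingers": 1, "dx": 0, "dy": 0, "dz": 0, "turn": 0}, {"fingers": 1, "dx": 0, "dy": 0, "dz": 0, "turn": 0}, {"fingers": 1, "dx": 0, "dy": 0, "dz": 0, "turn": 0}, {"fingers": 1, "dx": 0, "dy": 0, "dz": 0, "turn": 0}]' --squeeze 60

```text
clock: 5.35
position: [0.516, 0.3169, 0.0853]
ee_rot: [0.017, -0.6, 0.8, -0.012]
contact_force: [-0.5, -0.1, -0.0]
width: 0.0277
```

```bash
python3 chk.py .5165 .3155 -.293 L3
```

```text
pos [0.516  0.3169 0.0853] dmm [ 0.5 -1.4] turn -0.009 toolz [ 0.042  0.002 -0.999] q [ 0.45  0.41  1.67 -0.02  1.03  2.31] F [-0.5 -0.1 -0. ] w 0.027722180968519236 t 5.35
```

View pics/L3.png

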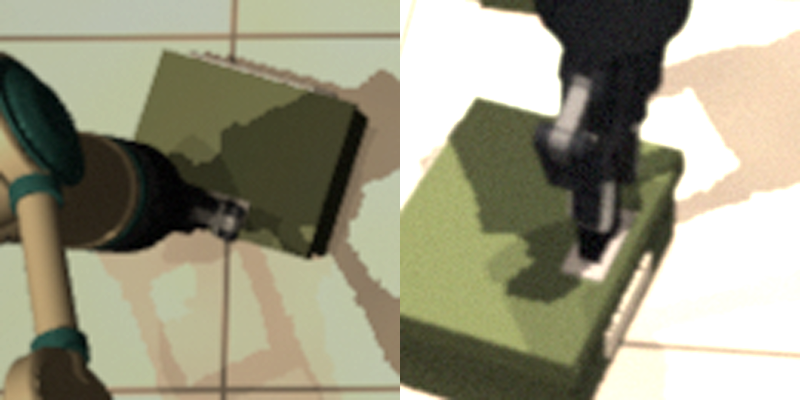

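The left grip is held: width 28 mm, with the pads on its upper half. Now a gentle tug.

play_rows --series '[{"fingers": 1, "dx": 0, "dy": 0, "dz": 3, "turn": 0}, {"fingers": 1, "dx": 0, "dy": 0, "dz": 3, "turn": 0}, {"fingers": 1, "dx": 0, "dy": 0, "dz": 3, "turn": 0}, {"fingers": 1, "dx": 0, "dy": 0, "dz": 3, "turn": 0}]'

```text
clock: 5.78
position: [0.5208, 0.3155, 0.0961]
ee_rot: [0.02, -0.6, 0.8, -0.015]
contact_force: [6.5, -1.6, -7.1]
width: 0.0277
```

play_rows --series '[{"fingers": 1, "dx": 2, "dy": 0, "dz": 3, "turn": 0}, {"fingers": 1, "dx": 1, "dy": 0, "dz": 3, "turn": 0}, {"fingers": 1, "dx": 0, "dy": 0, "dz": 0, "turn": 0}]'

```text
clock: 6.03
position: [0.5235, 0.3146, 0.1009]
ee_rot: [0.018, -0.599, 0.8, -0.015]
contact_force: [1.4, 0.5, -5.2]
width: 0.0274
```

```bash
python3 chk.py .5165 .3155 -.293 L4
```

```text
pos [0.5235 0.3146 0.1009] dmm [-7.   0.9] turn -0.008 toolz [ 0.047 -0.002 -0.999] q [ 0.44  0.4   1.64 -0.03  1.06  2.31] F [ 1.4  0.5 -5.2] w 0.02741501177586192 t 6.0333
```

View pics/L4.png

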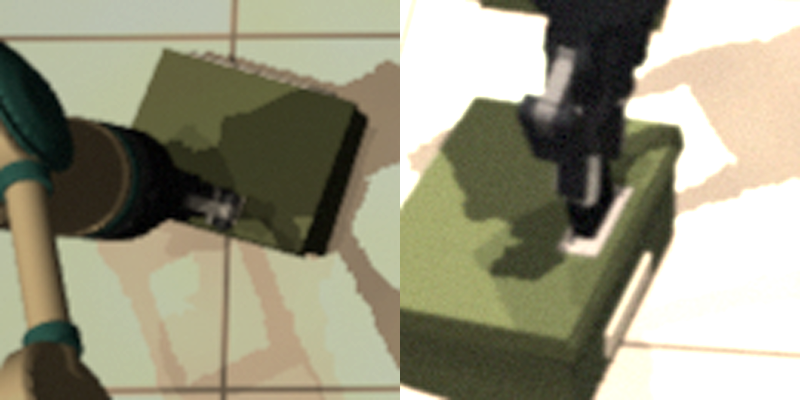

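The lid has risen about 15 mm: its front edge is visibly higher and the grip is still held. So the left case is unlatched. I'll lower it and press.

play_rows --series '[{"fingers": 1, "dx": -2, "dy": 0.5, "dz": -4, "turn": 0}, {"fingers": 1, "dx": -2, "dy": 0.5, "dz": -4, "turn": 0}, {"fingers": 1, "dx": -2, "dy": 0, "dz": -4, "turn": 0}, {"fingers": 1, "dx": -1, "dy": 0, "dz": -4, "turn": 0}, {"fingers": 1, "dx": 0, "dy": 0, "dz": -2, "turn": 0}]' --squeeze 80

```text
clock: 6.55
position: [0.5157, 0.317, 0.0841]
ee_rot: [0.02, -0.599, 0.8, -0.015]
contact_force: [-1.2, -1.9, 5.0]
width: 0.0265
```

play_rows --series '[{"fingers": 1, "dx": 0, "dy": 0, "dz": -3, "turn": 0}, {"fingers": 1, "dx": 0, "dy": 0, "dz": -3, "turn": 0}, {"fingers": 1, "dx": 0, "dy": 0, "dz": -3, "turn": 0}]'

```text
clock: 6.8
position: [0.5156, 0.3171, 0.0834]
ee_rot: [0.022, -0.6, 0.8, -0.016]
contact_force: [-3.4, -3.0, 14.4]
width: 0.0266
```

play_rows --series '[{"fingers": 1, "dx": 0, "dy": 0, "dz": -5, "turn": 0}, {"fingers": 1, "dx": 0, "dy": 0, "dz": -6, "turn": 0}, {"fingers": 1, "dx": 0, "dy": 0, "dz": -6, "turn": 0}]'

```text
clock: 7.05
position: [0.5158, 0.3172, 0.083]
ee_rot: [0.026, -0.6, 0.799, -0.018]
contact_force: [-8.5, -4.4, 32.4]
width: 0.0265
```

Firm bottom at 32 N. I'll check with a tug.

play_rows --series '[{"fingers": 1, "dx": 0, "dy": 0, "dz": 0, "turn": 0}, {"fingers": 1, "dx": 0, "dy": 0, "dz": 3, "turn": 0}, {"fingers": 1, "dx": 0, "dy": 0, "dz": 3, "turn": 0}, {"fingers": 1, "dx": 0, "dy": 0, "dz": 4, "turn": 0}, {"fingers": 1, "dx": 0, "dy": 0, "dz": 4, "turn": 0}]'

```text
clock: 7.47
position: [0.5171, 0.3165, 0.0875]
ee_rot: [0.027, -0.601, 0.799, -0.02]
contact_force: [7.9, 2.3, -20.0]
width: 0.0263
```

It is firmly stopped at -20 N, so the left case is now latched. I'll release, go up and head for the middle (turn about +0.18).

play_rows --series '[{"fingers": 1, "dx": 0, "dy": 0, "dz": -2, "turn": 0}, {"fingers": 1, "dx": 0, "dy": 0, "dz": -1, "turn": 0}, {"fingers": -1, "dx": 0, "dy": 0, "dz": 0, "turn": 0}, {"fingers": -1, "dx": 0, "dy": 0, "dz": 0, "turn": 0}, {"fingers": -1, "dx": 0, "dy": 0, "dz": 0, "turn": 0}, {"fingers": -1, "dx": 0, "dy": 0, "dz": 0, "turn": 0}, {"fingers": -1, "dx": 0, "dy": 0, "dz": 0, "turn": 0}, {"fingers": -1, "dx": 0, "dy": 0, "dz": 0, "turn": 0}, {"fingers": -1, "dx": 0, "dy": 0, "dz": 15, "turn": 0}, {"fingers": -1, "dx": 0, "dy": 0, "dz": 25, "turn": 0}, {"fingers": -1, "dx": 0, "dy": 0, "dz": 30, "turn": 0}, {"fingers": -1, "dx": 0, "dy": -20, "dz": 20, "turn": 0.02}, {"fingers": -1, "dx": 0, "dy": -35, "dz": 0, "turn": 0.02}, {"fingers": -1, "dx": 0, "dy": -35, "dz": 0, "turn": 0.02}, {"fingers": -1, "dx": 0, "dy": -35, "dz": 0, "turn": 0.02}, {"fingers": -1, "dx": 0, "dy": -35, "dz": 0, "turn": 0.02}, {"fingers": -1, "dx": 0, "dy": -35, "dz": 0, "turn": 0.02}, {"fingers": -1, "dx": 0, "dy": -35, "dz": 0, "turn": 0.02}, {"fingers": -1, "dx": 0, "dy": -35, "dz": 0, "turn": 0.02}, {"fingers": -1, "dx": 0, "dy": -30, "dz": 0, "turn": 0.02}]'

```text
clock: 9.13
position: [0.511, 0.0172, 0.178]
ee_rot: [0.028, -0.679, 0.733, -0.016]
contact_force: [-0.7, -0.2, -0.2]
width: 0.0855
```

```bash
python3 chk.py .508 0 -.113
```

```text
pos [0.511  0.0172 0.178 ] dmm [ -3.  -17.2] turn -0.036 toolz [ 0.063  0.014 -0.998] q [-0.12  0.18  1.76  0.02  1.15  1.52] F [-0.7 -0.2 -0.2] w 0.08546205110301036 t 9.1333
```

play_rows --series '[{"fingers": -1, "dx": -2, "dy": -5, "dz": -15, "turn": -0.036}, {"fingers": -1, "dx": 0, "dy": 0, "dz": -20, "turn": 0}, {"fingers": -1, "dx": 0, "dy": 0, "dz": -10, "turn": 0}, {"fingers": -1, "dx": 0, "dy": 0, "dz": 0, "turn": 0}, {"fingers": -1, "dx": 0, "dy": 0, "dz": 0, "turn": 0}]'

```text
clock: 9.55
position: [0.5094, 0.003, 0.1332]
ee_rot: [0.028, -0.661, 0.749, -0.02]
contact_force: [0.3, 0.3, -0.1]
width: 0.0854
```

```bash
python3 chk.py .508 0 -.113 M1
```

```text
pos [0.5094 0.003  0.1332] dmm [-1.4 -3. ] turn 0.011 toolz [ 0.068  0.007 -0.998] q [-0.14  0.21  1.83  0.02  1.03  1.54] F [ 0.3  0.3 -0.1] w 0.08540552787699876 t 9.55
```

View pics/M1.png

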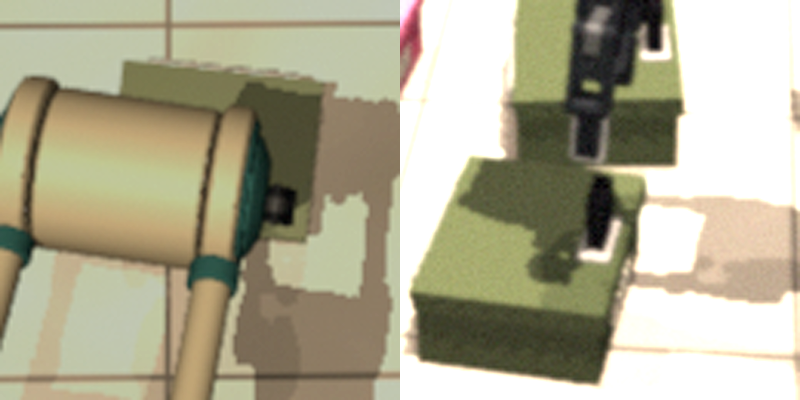

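The near finger hangs just above and to the +y side of the middle grip, in line with it. That makes 8 pictures so far. Descending.

play_rows --series '[{"fingers": -1, "dx": -2, "dy": -3, "dz": -15, "turn": 0}, {"fingers": -1, "dx": -1, "dy": 0, "dz": -17, "turn": 0}, {"fingers": -1, "dx": -1, "dy": 0, "dz": -12, "turn": 0}, {"dx": 0, "dy": 0, "dz": -6, "fingers": -1, "turn": 0}, {"dx": 0, "dy": 0, "dz": 0, "fingers": -1, "turn": 0}, {"dx": 0, "dy": 0, "dz": 0, "fingers": -1, "turn": 0}]' --squeeze 60

```text
clock: 10.15
position: [0.511, 0.0019, 0.088]
ee_rot: [0.032, -0.663, 0.748, -0.025]
contact_force: [0.5, 0.6, 0.1]
width: 0.0854
```

```bash
python3 chk.py .508 0 -.113
```

```text
pos [0.511  0.0019 0.088 ] dmm [-3.  -1.9] turn 0.006 toolz [ 0.082  0.006 -0.997] q [-0.15  0.26  1.91  0.02  0.9   1.53] F [0.5 0.6 0.1] w 0.08544475910263379 t 10.15
```

play_rows --series '[{"fingers": -1, "dx": -3, "dy": -1, "dz": -4, "turn": 0}, {"fingers": 1, "dx": 0, "dy": 0, "dz": 0, "turn": 0}, {"fingers": 1, "dx": 0, "dy": 0, "dz": 0, "turn": 0}, {"fingers": 1, "dx": 0, "dy": 0, "dz": 0, "turn": 0}, {"fingers": 1, "dx": 0, "dy": 0, "dz": 0, "turn": 0}, {"fingers": 1, "dx": 0, "dy": 0, "dz": 0, "turn": 0}, {"fingers": 1, "dx": 0, "dy": 0, "dz": 0, "turn": 0}, {"fingers": 1, "dx": 0, "dy": 0, "dz": 0, "turn": 0}, {"fingers": 1, "dx": 0, "dy": 0, "dz": 0, "turn": 0}, {"fingers": 1, "dx": 0, "dy": 0, "dz": 0, "turn": 0}, {"fingers": 1, "dx": 0, "dy": 0, "dz": 0, "turn": 0}]' --squeeze 60

```text
clock: 11.07
position: [0.5103, 0.0008, 0.0874]
ee_rot: [0.035, -0.663, 0.747, -0.028]
contact_force: [-0.5, 0.5, 0.1]
width: 0.0268
```

play_rows --series '[{"fingers": 1, "dx": 0, "dy": 0, "dz": 3, "turn": 0}, {"fingers": 1, "dx": 0, "dy": 0, "dz": 3, "turn": 0}, {"fingers": 1, "dx": 0, "dy": 0, "dz": 3, "turn": 0}, {"fingers": 1, "dx": 0, "dy": 0, "dz": 3, "turn": 0}]'

```text
clock: 11.4
position: [0.5116, 0.0006, 0.0915]
ee_rot: [0.034, -0.663, 0.748, -0.027]
contact_force: [9.8, -0.7, -27.4]
width: 0.0259
```

The middle lid stops firmly (-27 N after 4 mm), so it is latched. I'll release it and move to the right case.

play_rows --series '[{"fingers": 1, "dx": 0, "dy": 0, "dz": -2, "turn": 0}, {"fingers": 1, "dx": 0, "dy": 0, "dz": -1, "turn": 0}, {"fingers": -1, "dx": 0, "dy": 0, "dz": 0, "turn": 0}, {"fingers": -1, "dx": 0, "dy": 0, "dz": 0, "turn": 0}, {"fingers": -1, "dx": 0, "dy": 0, "dz": 0, "turn": 0}, {"fingers": -1, "dx": 0, "dy": 0, "dz": 0, "turn": 0}, {"fingers": -1, "dx": 0, "dy": 0, "dz": 0, "turn": 0}, {"fingers": -1, "dx": 0, "dy": 0, "dz": 0, "turn": 0}, {"fingers": -1, "dx": 0, "dy": 0, "dz": 15, "turn": 0}, {"fingers": -1, "dx": 0, "dy": 0, "dz": 25, "turn": 0}, {"fingers": -1, "dx": 0, "dy": 0, "dz": 30, "turn": 0}, {"fingers": -1, "dx": -3, "dy": -20, "dz": 20, "turn": 0.025}, {"fingers": -1, "dx": -4, "dy": -34, "dz": 0, "turn": 0.03}, {"fingers": -1, "dx": -4, "dy": -34, "dz": 0, "turn": 0.03}, {"fingers": -1, "dx": -4, "dy": -34, "dz": 0, "turn": 0.03}, {"fingers": -1, "dx": -4, "dy": -34, "dz": 0, "turn": 0.03}, {"fingers": -1, "dx": -4, "dy": -34, "dz": 0, "turn": 0.03}, {"fingers": -1, "dx": -3, "dy": -30, "dz": 0, "turn": 0.03}, {"fingers": -1, "dx": 0, "dy": -15, "dz": -10, "turn": 0}, {"fingers": -1, "dx": 0, "dy": 0, "dz": 0, "turn": 0}]'

```text
clock: 13.07
position: [0.4817, -0.244, 0.1764]
ee_rot: [-0.036, 0.742, -0.669, 0.026]
contact_force: [-0.6, 0.5, -0.2]
width: 0.0856
```

```bash
python3 chk.py .484 -.2508 .095
```

```text
pos [ 0.4817 -0.244   0.1764] dmm [ 2.3 -6.8] turn -0.008 toolz [ 0.086  0.018 -0.996] q [-0.64  0.22  1.71  0.07  1.16  0.8 ] F [-0.6  0.5 -0.2] w 0.08559626513043672 t 13.0667
```

play_rows --series '[{"fingers": -1, "dx": 1, "dy": -7, "dz": -15, "turn": 0}, {"fingers": -1, "dx": 0, "dy": 0, "dz": -20, "turn": 0}, {"fingers": -1, "dx": 0, "dy": 0, "dz": -10, "turn": 0}, {"fingers": -1, "dx": 0, "dy": 0, "dz": 0, "turn": 0}, {"fingers": -1, "dx": 0, "dy": 0, "dz": 0, "turn": 0}]'

```text
clock: 13.48
position: [0.4829, -0.2507, 0.1314]
ee_rot: [-0.037, 0.74, -0.671, 0.027]
contact_force: [0.2, 0.4, 0.1]
width: 0.0854
```

```bash
python3 chk.py .484 -.2508 .095 R1
```

```text
pos [ 0.4829 -0.2507  0.1314] dmm [ 1.1 -0.1] turn -0.004 toolz [ 0.088  0.019 -0.996] q [-0.65  0.26  1.77  0.08  1.05  0.78] F [0.2 0.4 0.1] w 0.08541546717802259 t 13.4833
```

View pics/R1.png

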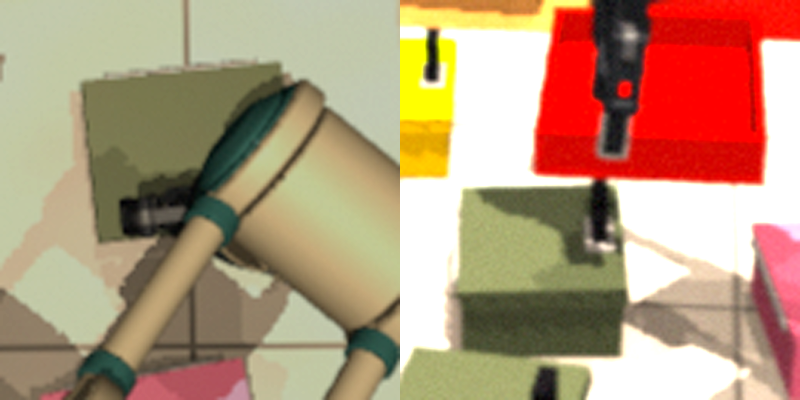

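The near finger (612,140) is lined up above the +y side of the right grip (600,210). Descending.

play_rows --series '[{"fingers": -1, "dx": 0, "dy": 0, "dz": -15, "turn": 0}, {"fingers": -1, "dx": -1, "dy": 0, "dz": -17, "turn": 0}, {"fingers": -1, "dx": -1, "dy": 0, "dz": -12, "turn": 0}, {"dx": -1, "dy": 0, "dz": -6, "fingers": -1, "turn": 0}, {"dx": 0, "dy": 0, "dz": 0, "fingers": -1, "turn": 0}, {"dx": 0, "dy": 0, "dz": 0, "fingers": -1, "turn": 0}]' --squeeze 60

```text
clock: 14.08
position: [0.4849, -0.2513, 0.0875]
ee_rot: [-0.038, 0.742, -0.669, 0.034]
contact_force: [0.0, 0.2, 0.4]
width: 0.0854
```

```bash
python3 chk.py .484 -.2508 .095
```

```text
pos [ 0.4849 -0.2513  0.0875] dmm [-0.9  0.5] turn -0.008 toolz [ 0.101  0.01  -0.995] q [-0.65  0.3   1.84  0.09  0.93  0.76] F [0.  0.2 0.4] w 0.08541078998888703 t 14.0833
```

play_rows --series '[{"fingers": -1, "dx": -1, "dy": 0, "dz": -4, "turn": 0}, {"fingers": 1, "dx": 0, "dy": 0, "dz": 0, "turn": 0}, {"fingers": 1, "dx": 0, "dy": 0, "dz": 0, "turn": 0}, {"fingers": 1, "dx": 0, "dy": 0, "dz": 0, "turn": 0}, {"fingers": 1, "dx": 0, "dy": 0, "dz": 0, "turn": 0}, {"fingers": 1, "dx": 0, "dy": 0, "dz": 0, "turn": 0}, {"fingers": 1, "dx": 0, "dy": 0, "dz": 0, "turn": 0}, {"fingers": 1, "dx": 0, "dy": 0, "dz": 0, "turn": 0}, {"fingers": 1, "dx": 0, "dy": 0, "dz": 0, "turn": 0}, {"fingers": 1, "dx": 0, "dy": 0, "dz": 0, "turn": 0}, {"fingers": 1, "dx": 0, "dy": 0, "dz": 0, "turn": 0}]' --squeeze 60

```text
clock: 15.0
position: [0.4855, -0.2495, 0.0874]
ee_rot: [-0.04, 0.741, -0.67, 0.035]
contact_force: [-1.5, -0.6, 2.0]
width: 0.0272
```

play_rows --series '[{"fingers": 1, "dx": 0, "dy": 0, "dz": 3, "turn": 0}, {"fingers": 1, "dx": 0, "dy": 0, "dz": 3, "turn": 0}, {"fingers": 1, "dx": 0, "dy": 0, "dz": 3, "turn": 0}, {"fingers": 1, "dx": 0, "dy": 0, "dz": 3, "turn": 0}]'

```text
clock: 15.33
position: [0.4907, -0.249, 0.0985]
ee_rot: [-0.044, 0.739, -0.671, 0.038]
contact_force: [6.2, 1.1, -6.5]
width: 0.0273
```

The right lid follows freely: 11 mm at a few N. A little more, then lower and press.

play_rows --series '[{"fingers": 1, "dx": 2, "dy": 0, "dz": 3, "turn": 0}, {"fingers": 1, "dx": 1, "dy": 0, "dz": 3, "turn": 0}, {"fingers": 1, "dx": 0, "dy": 0, "dz": 0, "turn": 0}]'

```text
clock: 15.58
position: [0.4937, -0.2486, 0.1036]
ee_rot: [-0.044, 0.74, -0.671, 0.036]
contact_force: [1.7, -0.5, -5.0]
width: 0.0271
```

play_rows --series '[{"fingers": 1, "dx": -2, "dy": 0, "dz": -4, "turn": 0}, {"fingers": 1, "dx": -2, "dy": 0, "dz": -4, "turn": 0}, {"fingers": 1, "dx": -2, "dy": 0, "dz": -4, "turn": 0}, {"fingers": 1, "dx": -1, "dy": 0, "dz": -4, "turn": 0}, {"fingers": 1, "dx": 0, "dy": 0, "dz": -3, "turn": 0}]' --squeeze 80

```text
clock: 16.0
position: [0.4848, -0.2496, 0.085]
ee_rot: [-0.042, 0.74, -0.67, 0.037]
contact_force: [-8.3, 3.4, 33.6]
width: 0.0261
```

Lid is pressed to a firm bottom (34 N). Ease off and tug to check.

play_rows --series '[{"fingers": 1, "dx": 0, "dy": 0, "dz": -2, "turn": 0}, {"fingers": 1, "dx": 0, "dy": 0, "dz": 1, "turn": 0}, {"fingers": 1, "dx": 0, "dy": 0, "dz": 3, "turn": 0}, {"fingers": 1, "dx": 0, "dy": 0, "dz": 3, "turn": 0}, {"fingers": 1, "dx": 0, "dy": 0, "dz": 3, "turn": 0}, {"fingers": 1, "dx": 0, "dy": 0, "dz": 3, "turn": 0}]'

```text
clock: 16.5
position: [0.4861, -0.2493, 0.0894]
ee_rot: [-0.044, 0.739, -0.672, 0.037]
contact_force: [6.9, -2.9, -17.7]
width: 0.026
```

play_rows --series '[{"fingers": 1, "dx": 0, "dy": 0, "dz": 4, "turn": 0}, {"fingers": 1, "dx": 0, "dy": 0, "dz": 4, "turn": 0}]'

```text
clock: 16.67
position: [0.4862, -0.2492, 0.0897]
ee_rot: [-0.044, 0.738, -0.672, 0.035]
contact_force: [10.1, -4.3, -28.1]
width: 0.0259
```

play_rows --series '[{"fingers": 1, "dx": 0, "dy": 0, "dz": -2, "turn": 0}, {"fingers": 1, "dx": 0, "dy": 0, "dz": -1, "turn": 0}, {"fingers": -1, "dx": 0, "dy": 0, "dz": 0, "turn": 0}, {"fingers": -1, "dx": 0, "dy": 0, "dz": 0, "turn": 0}, {"fingers": -1, "dx": 0, "dy": 0, "dz": 0, "turn": 0}, {"fingers": -1, "dx": 0, "dy": 0, "dz": 0, "turn": 0}, {"fingers": -1, "dx": 0, "dy": 0, "dz": 0, "turn": 0}, {"fingers": -1, "dx": 0, "dy": 0, "dz": 0, "turn": 0}, {"fingers": -1, "dx": 0, "dy": 0, "dz": 15, "turn": 0}, {"fingers": -1, "dx": 0, "dy": 0, "dz": 25, "turn": 0}, {"fingers": -1, "dx": 0, "dy": 0, "dz": 30, "turn": 0}, {"fingers": -1, "dx": 0, "dy": 0, "dz": 30, "turn": 0}, {"fingers": -1, "dx": -10, "dy": -20, "dz": 20, "turn": 0}, {"fingers": -1, "dx": -20, "dy": -35, "dz": 0, "turn": 0}, {"fingers": -1, "dx": -20, "dy": -35, "dz": 0, "turn": 0}, {"fingers": -1, "dx": -20, "dy": -35, "dz": 0, "turn": 0}, {"fingers": -1, "dx": -20, "dy": -35, "dz": 0, "turn": 0}, {"fingers": -1, "dx": -10, "dy": -20, "dz": 0, "turn": 0}, {"fingers": -1, "dx": 0, "dy": 0, "dz": 0, "turn": 0}, {"fingers": -1, "dx": 0, "dy": 0, "dz": 0, "turn": 0}]'

```text
clock: 18.33
position: [0.3777, -0.4352, 0.2132]
ee_rot: [-0.042, 0.74, -0.67, 0.035]
contact_force: [-0.6, 0.1, 0.6]
width: 0.0855
```

Run:
```python
from h import *
im=[get_image(n) for n in("top","side")]; save(None,"end",np.clip(np.hstack([cv2.resize(i["pixels"],(400,300)) for i in im])*1.4,0,255).astype(np.uint8))
s=get_state(); print(s["clock"],np.round(s["contact_force"],1),np.round(s["position"],3))
```

```text
18.4333 [0.4 0.3 0.3] [ 0.378 -0.434  0.213]
```

View pics/end.png

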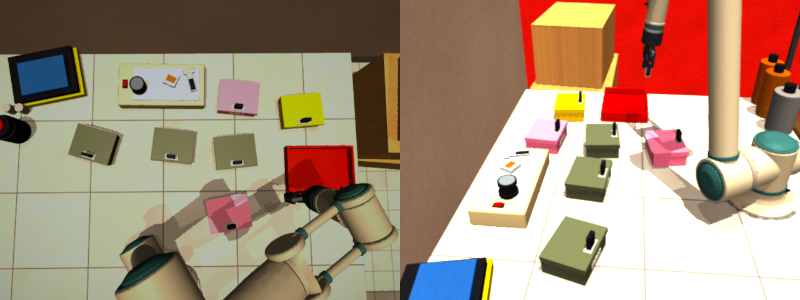

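All three lids are down, the loupe, mounts and opener on the light box look unmoved, and the arm is clear. Handing in.

```bash
python3 -c "
from rig import sign_off; print(sign_off())"
```

```text
the job is handed in; nothing more can be done
None
```

All three lids are down and latched, and the job is handed in at about 18.4 s on the robot's clock. I worked left, middle, right.

| Case | Tug result | Action | Final check |
|---|---|---|---|
| Left | unlatched; rose about 15 mm at 5–7 N | lowered and pressed to a firm bottom at about 32 N | re-tug stopped firmly after about 4.5 mm at 20 N |
| Middle | latched; stopped after about 4 mm at 27 N | released, nothing else needed | the tug itself |
| Right | unlatched; rose about 16 mm at 5–7 N | lowered and pressed to a firm bottom at about 34 N | re-tug stopped firmly at 28 N |

- **Other objects:** in the last picture the arm is clear and the loupe, slide mounts and opener look unmoved. I checked that by eye only.
- **Refused move:** one call was refused because its rows lacked some keys; nothing moved.
- **Tilt:** the tool drifted to about 5–6° of tilt over the run, with no visible effect on the grasps.
- **Free play:** the firm stops came after 4–4.5 mm instead of the stated 3 mm; I put this down to give in the pads and arm.

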